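# Snap the shaker cap onto the open spice jar and lift it by the cap

### The arm

A 7-joint arm with a two-finger parallel gripper is mounted at the origin on a cart in front of the work surface, level with it; the furniture and walls round the work are solid. World frame = base frame: x ahead of the robot, y to its left, z up, the work surface at z = 0. Lengths are in m, angles in rad, forces in N, time in s.
With the tool pointing down it reaches from about 0.4 to 0.875 m from the base axis. Payload 19.3 kg.
Tool frame: the origin (TCP) lies at the centre of the arm's flange, where the gripper is bolted on; the fingertips stand 173 mm ahead of it and the grasp point (between the pads) lies 155 mm ahead of it (bot.grip_point_offset is the distance from the TCP to the grasp point, in m); z points along the fingers, x is the direction in which the jaws open and shut, and the axes are right-handed (so a half turn about z gives the same grasp; the last joint's range is limited). The gripper opens to 85 mm and grips with 20 to 120 N. Pads are 22 mm wide; open, the fingers measure 114 mm over their backs; the gripper's body (76 mm by 85 mm) begins 54 mm behind the grasp point. The pads swing forward as they close: fully open they stand 13 mm farther back than shut.
Start: joints at [1.145, 0.521, -0.036, 1.599, 0.021, 1.021, -0.113], TCP at [0.218, -0.586, 0.405] pointing down, gripper open.
Joint ranges: [-2.91, 2.91], [-0.3, 2.13], [-1.5, 1.42], [0.17, 2.43], [-1.26, 4.41], [0.16, 1.93], [-2.52, 2.52]. Speed limits (rad/s): [1.89, 1.89, 2.39, 2.39, 3.01, 3.01, 3.01].

### API

Orientations are given as [roll, pitch, yaw] about the fixed x, y, z axes, in that order (R = Rz(yaw) Ry(pitch) Rx(roll)).
In Python, from workcell import bot gives the robot as it stands.
- The arm moves only by the tool step_arm, never from a script. Its argument "plan" is a list that holds one entry, the list of rows, each a list of 4 numbers: the shift along the world's x, y, z in cm, then the turn about the world's z in rad. A call has 1 to 12 rows; each row is the pose to reach, as a shift and turn from the pose measured when the call began; what a row does not reach only later rows make up. A row lasts 1/12 s, in which the tool goes at most 41.7 mm and 7.16 degrees, less where a joint would pass 70% of its speed; a pose out of reach is approached as far as the arm can. A call with a gripper value outside its range is refused whole. "jaw" is the closure, from 0 (fully open) to 1 (shut), set as the call begins (left out, the last holds). The fingers move at their own pace and stop on an object; "force" is the grip in N (left out, the last holds). Time passes only in rows, so rows that repeat a pose let the fingers close. It gives the time, the measured TCP pose, the force and the opening at its end, in the units of the state.
- bot.observe(): the state, without advancing time (a new reading comes with each control period).
- bot.grab_frame(name): name is "scene" or "side" or "wrist"; returns a dict with "pixels" (420x560x3 uint8, blue, green, red), "mtx" (3x3 intrinsics, pixels), "R" (3x3) and "t" (3): a world point X has camera coordinates R X + t. Camera axes: x right, y down, z forward; pixel columns grow to the right and rows downward; lengths in m; the calibration is good to about 2 mm. A picture is of the moment at which its call begins. There is no depth.
- bot.job_done(): hands the job in, once; it reports no verdict.
The state is a dict: "clock": time; "qpos": joint angles; "qd": joint speeds; "joint_efforts": joint torques, N m; "position": TCP position; "tool_rot": TCP orientation; "force": force on the tool from outside, world axes, zero at the start; "moment": the same for the moment, N m; "grip_width": finger opening in m.
Only numpy, scipy, OpenCV 4.12 (cv2) and the standard library are available. Lean on these libraries where they do the work, as an engineer would, in place of code of your own. Each camera call takes 0.05 s, during which the arm holds its last target.

### The job

One of the three spice jars in the wooden stand is still open. Pick up the loose black cap, set it squarely on that jar where it stands, press it down until it clicks and keep pressing firmly for a moment after the give, so that it sits fully home; then lift the jar by its cap alone out of the stand, a hand's width up, and finish while still holding it upright there, without letting go. Leave the two capped jars and the other things undisturbed.

Things in the scene. Friction and masses are not known exactly. Their poses are not given: they have to be found in the camera images.
- loose_cap: loose black ribbed cap, skirt down on the worktop: 44 mm across, 34 high, bore 39 wide and 30 deep, 32 g. Origin: centre of the skirt's lower edge, z up. Tongues in it meet the jar's bead when the origin is 87 mm above the jar's underside; push rises to 10 to 15 N, near 83 mm it clicks and drops, at 79 mm the cap is hard on the rim: home. Then it carries the jar, with about 1 mm play.
- fitted_1: black ribbed cap like the loose one, already snapped home on one of the jars: its origin (centre of the skirt's lower edge, z up) is on the jar's axis, 79 mm above the jar's underside.
- fitted_2: black ribbed cap like the loose one, already snapped home on another jar: its origin (centre of the skirt's lower edge, z up) is on the jar's axis, 79 mm above the jar's underside.
- jar_red: glass spice jar with dark red contents, 46 mm across, in one of the stand's recesses (1.5 mm play). Neck 30 mm across from 76 mm up to its chamfered rim at 109 mm; round it a snap bead 35 mm across, crest at 98.5 mm. 0.12 to 0.20 kg. Origin: centre of the underside, 12 mm above the worktop at the start. Which of the three jars is open varies; the other two wear the fitted caps.
- jar_yellow: glass spice jar with yellow contents, 46 mm across, in one of the stand's recesses (1.5 mm play). Neck 30 mm across from 76 mm up to its chamfered rim at 109 mm; round it a snap bead 35 mm across, crest at 98.5 mm. 0.12 to 0.20 kg. Origin: centre of the underside, 12 mm above the worktop at the start. Which of the three jars is open varies; the other two wear the fitted caps.
- jar_green: glass spice jar with dark green contents, 46 mm across, in one of the stand's recesses (1.5 mm play). Neck 30 mm across from 76 mm up to its chamfered rim at 109 mm; round it a snap bead 35 mm across, crest at 98.5 mm. 0.12 to 0.20 kg. Origin: centre of the underside, 12 mm above the worktop at the start. Which of the three jars is open varies; the other two wear the fitted caps.
- stand: fixed wooden block, 78 mm (its x) by 262 mm (its y) by 22 mm high; three round recesses 49 mm wide along its y at -80, 0 and +80 mm, cork floors 12 mm above the worktop. Origin: centre of the underside. Yaw up to 0.35 rad either way. Neighbouring jars leave 34 mm between them; along the stand's x both sides of each jar are clear.
- salt_shaker: glass salt shaker, 44 mm across, 90 mm high, standing behind the work; origin: centre of the underside. Bystander.
- pepper_mill: turned wooden pepper mill, 58 mm across, 170 mm high, standing behind the work; origin: centre of the underside. Bystander.
- teaspoon: steel teaspoon 130 mm long, 27 mm wide, lying on the worktop at the robot's side of the stand; origin: its middle, on the worktop. Bystander.
Mind the look-alikes: they are no part of the job. What is shaped like the jar_red but blue is not meant. What is shaped like the loose_cap but pink is not meant.

How it is judged:
By the outcome, as a careful person would: the job done as asked, in the order asked, and still so for the second after the job is handed in, while the arm keeps its last pose, push and grip.
It also fails if it takes over 48 s, if anything falls off the work surface, if the arm or the gripper's body presses on something with over 40 N, if the wrist force passes 120 N, or if a joint passes its speed limit or range.

## Working session

There is one attempt and no reset: what is moved stays moved. The work goes in short steps, Python scripts to look and compute and a tool call to move; the robot and the scene stay as the last step left them, time stands still between calls to the robot, and variables do not carry over. Pictures are saved under pics/ and viewed, and the job is handed in when it is done.

Besides the shell and the picture viewer there is one more tool, called after "Request:" as a command line: name --argument value ..., lists and objects as JSON in quotes. step_arm: Moves the arm, as the interface text tells. Its arguments: {"type":"object","properties":{"plan":{"type":"array"},"jaw":{"type":"number"},"force":{"type":"number"}},"required":["plan"]}

```bash
mkdir -p pics; ls; python3 - <<'E'
from workcell import bot
import cv2,pickle
d={}
for n in ("scene","side","wrist"):
    f=bot.grab_frame(n); d[n]=f; cv2.imwrite(f"pics/{n}0.png",f["pixels"])
    print(n,f["mtx"].tolist(),f["R"].tolist(),f["t"].tolist())
pickle.dump(d,open("f0.pkl","wb"))
print(bot.observe(),bot.grip_point_offset)
E
```

```text
pics
scene [[440.6500129597896, 0.0, 281.98842851221946], [0.0, 440.6500129597896, 213.46008184661096], [0.0, 0.0, 1.0]] [[-0.6671122504649639, -0.7446667693151144, -0.020800191281841362], [-0.46980572145203225, 0.4422178081856569, -0.7640196294693019], [0.5781382441687339, -0.4999148055431681, -0.6448576260138587]] [0.327658500995466, 0.35572482007894585, 0.8555698205720415]
side [[471.40044754341915, 0.0, 284.9785285647845], [0.0, 471.40044754341915, 210.96683637100685], [0.0, 0.0, 1.0]] [[0.9963308659700277, -0.08399831594436329, 0.016403915201122138], [-0.038475076800335996, -0.6108079069479112, -0.7908434543417049], [0.07644915945007456, 0.7873106018138095, -0.6117986125278105]] [-0.5394202796993294, 0.04048342383727885, 1.1893874254888712]
wrist [[317.87980228984196, 0.0, 286.9387549019174], [0.0, 317.87980228984196, 205.39756218495378], [0.0, 0.0, 1.0]] [[0.34790657079015463, -0.9375273423588485, -0.0018709170459193353], [-0.9041946928355542, -0.33606324269470983, 0.26361611171841726], [-0.2477760590716051, -0.09002210416933291, -0.9646258576836267]] [-0.624471136377272, -0.034505915959063764, 0.37829378581954826]
{'clock': 0.15, 'qpos': array([ 1.14478346,  0.5218313 , -0.03633751,  1.59982925,  0.02119059,
        1.02114517, -0.1128122 ]), 'qd': array([-0.00023442, -0.00134005, -0.00207317, -0.0017448 , -0.00046679,
       -0.00205689, -0.00144527]), 'joint_efforts': array([ 1.14831189e-03, -9.27394438e+01,  1.98057219e+00, -3.70055366e+01,
        1.80715352e-02,  6.26045745e-03, -2.11478898e-06]), 'position': array([ 0.21767363, -0.58576437,  0.40430345]), 'tool_rot': array([ 3.14154951e+00,  8.27496092e-04, -1.21500503e+00]), 'force': array([ 0.86646562, -0.3963839 , -0.00451161]), 'moment': array([0.04238007, 0.04135241, 0.00344505]), 'grip_width': 0.08521549183026801} 0.1547
```

View pics/scene0.png

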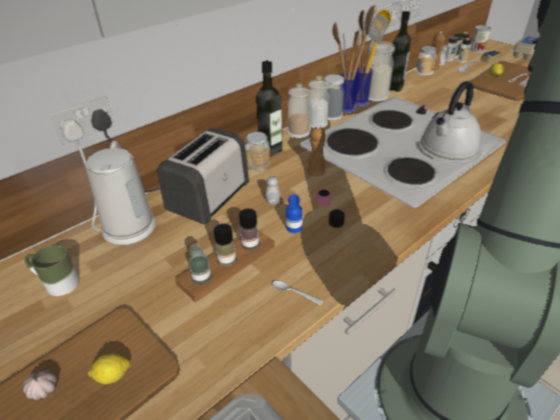

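View pics/side0.png

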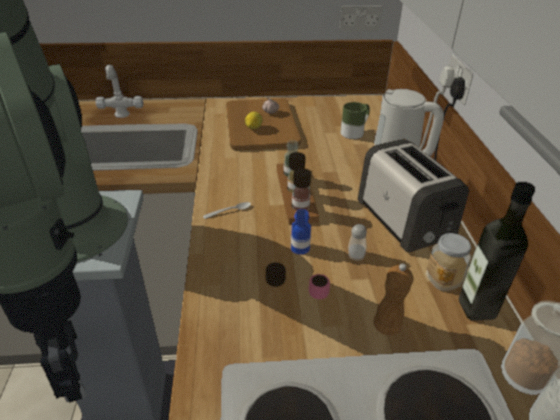

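View pics/wrist0.png

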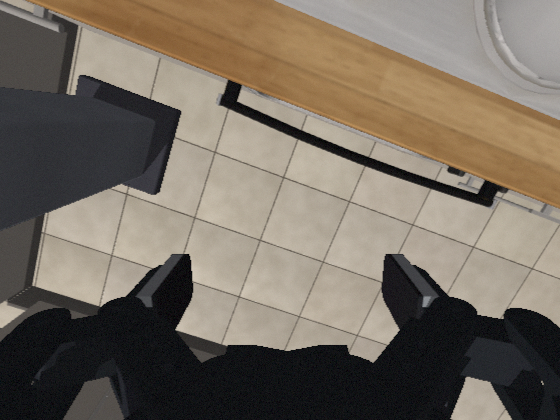

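Scene: the candidate caps are black at (337,218) and pink at (324,198); black fits the description. Jars stand at (200,262), (225,245) and (249,229), and the blue look-alike at (294,213) is off the stand. The green jar at (200,262) seems to be the open one. I'll confirm with crops.

```bash
python3 - <<'E'
import cv2,pickle,numpy as np
d=pickle.load(open("f0.pkl","rb"))
s=d["scene"]["pixels"];w=d["side"]["pixels"]
a=cv2.resize(s[180:300,170:360],None,fx=4,fy=4,interpolation=cv2.INTER_CUBIC)
b=cv2.resize(w[135:305,200:350],None,fx=3.5,fy=3.5,interpolation=cv2.INTER_CUBIC)
cv2.imwrite("pics/c1.png",a);cv2.imwrite("pics/c2.png",b)
E
```

```text
(no output)
```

View pics/c1.png

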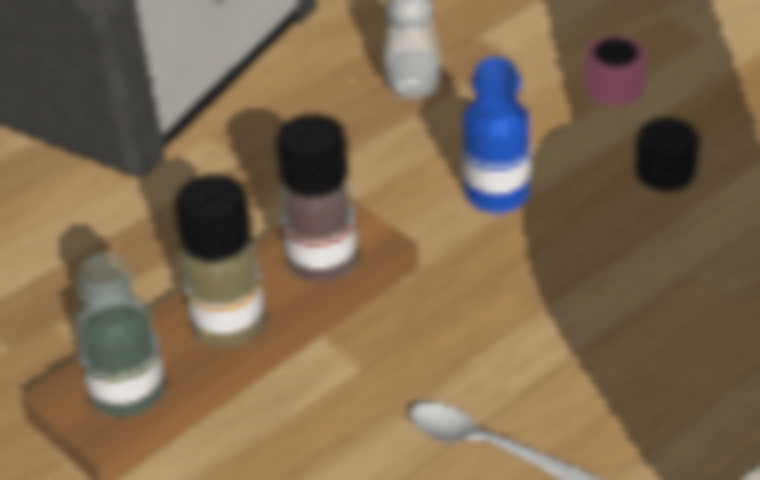

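View pics/c2.png

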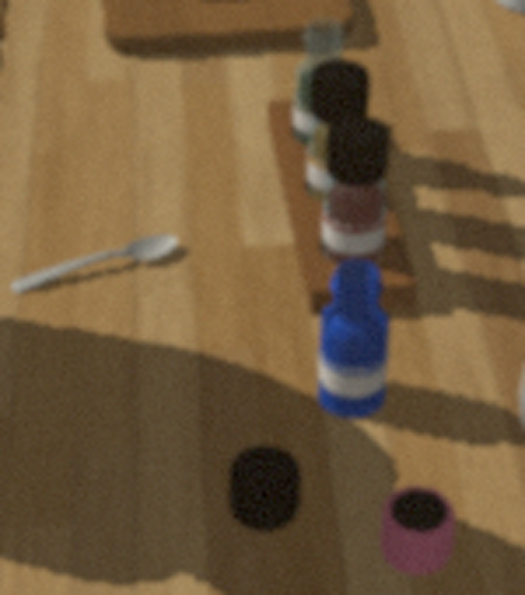

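The crops confirm that the green jar is open: glass neck at scene (196,247). The loose black cap sits at scene (336,218) / side (276,274). Now I'll measure.

```bash
cat > h.py <<'E'
import numpy as np,cv2
def ray(f,p):
    K,R,t=f["mtx"],np.array(f["R"]),np.array(f["t"])
    d=R.T@np.linalg.solve(K,[p[0],p[1],1.]); return -R.T@t,d/np.linalg.norm(d)
def onz(f,p,z):
    c,d=ray(f,p); return c+d*(z-c[2])/d[2]
def tri(rs):
    A=sum(np.eye(3)-np.outer(d,d) for c,d in rs); b=sum((np.eye(3)-np.outer(d,d))@c for c,d in rs)
    X=np.linalg.solve(A,b); return X,[float(np.linalg.norm((np.eye(3)-np.outer(d,d))@(X-c))) for c,d in rs]
def proj(f,X):
    q=f["mtx"]@(np.array(f["R"])@X+f["t"]); return q[:2]/q[2]
def blobs(m,roi,amin=60):
    x0,y0,x1,y1=roi; n,_,st,ce=cv2.connectedComponentsWithStats(m[y0:y1,x0:x1].astype(np.uint8))
    return [(st[i][0]+x0,st[i][1]+y0,*st[i][2:].tolist(),(ce[i]+[x0,y0]).round(2).tolist()) for i in range(1,n) if st[i][4]>amin]
E
python3 - <<'E'
import pickle;from h import *
d=pickle.load(open("f0.pkl","rb"));S,W=d["scene"],d["side"]
for f,r in((S,(180,180,360,300)),(W,(240,140,340,300))):
    m=f["pixels"].max(2)<40
    # bbox centre vs centroid
    for b in blobs(m,r): print(b)
def B(f,r):
    return [b for b in blobs(f["pixels"].max(2)<40,r)]
E
```

```text
(np.int32(240), np.int32(210), 16, 18, 254, [247.43, 218.53])
(np.int32(329), np.int32(210), 15, 17, 214, [336.31, 218.12])
(np.int32(214), np.int32(225), 18, 20, 282, [222.55, 234.15])
(np.int32(289), np.int32(153), 21, 35, 470, [299.17, 170.17])
(np.int32(266), np.int32(263), 19, 23, 375, [275.08, 274.05])
(np.int32(313), np.int32(276), 14, 10, 109, [319.2, 280.48])
```

```bash
python3 - <<'E'
import pickle;from h import *
d=pickle.load(open("f0.pkl","rb"));S,W=d["scene"],d["side"]
print("cap",onz(S,(336.31,218.12),.017),onz(W,(275.08,274.05),.017),tri([ray(S,(336.31,218.12)),ray(W,(275.08,274.05))]))
r=onz(S,(247.43,218.53),.108);y=onz(S,(222.55,234.15),.108);v=y-r
print("red",r,"yel",y,np.linalg.norm(v),"green",y+v,"green axis dir",np.arctan2(v[1],v[0]))
# side: split of the two caps: red cap at lower, outline
m=W["pixels"].max(2)<40
for yy in range(150,192,2):
    x=np.where(m[yy,280:325])[0]+280; print(yy,x.min() if len(x) else 0,x.max() if len(x) else 0)
print(proj(W,r),proj(W,y),proj(W,y+v), proj(S,y+v))
# green label base / stand corners later
E
```

```text
cap [ 0.50019427 -0.21396978  0.017     ] [ 0.50080489 -0.21660581  0.017     ] (array([ 0.50103334, -0.21517533,  0.01565089]), [0.00014876852836271176, 0.00014876852836280297])
red [0.58351343 0.03091986 0.108     ] yel [0.57943926 0.1108977  0.108     ] 0.0800815443086829 green [0.5753651  0.19087554 0.108     ] green axis dir 1.621693508436684
150 0 0
152 0 0
154 291 300
156 290 303
158 289 303
160 290 303
162 289 303
164 289 303
166 290 303
168 292 303
170 295 306
172 295 309
174 294 309
176 294 309
178 295 309
180 294 309
182 295 309
184 295 308
186 297 307
188 0 0
190 0 0
[301.23923281 176.85941106] [296.37899653 160.27072529] [291.98100647 145.25975236] [195.61093957 251.06270594]
```

```bash
python3 - <<'E'
import pickle;from h import *
d=pickle.load(open("f0.pkl","rb"));S,W=d["scene"],d["side"]
print("pink",onz(W,(319.2,280.5),.034),onz(S,(324,193),.034))
print("blue",onz(W,(301,248),.01),onz(S,(294,230),.01))
print("cap red side",onz(W,(301.7,178.5),.108))
for p in((177,278),(190,294),(273,237)): print(onz(S,p,.022))
E
```

```text
pink [ 0.59260452 -0.2589746   0.034     ] [ 0.58967525 -0.25596763  0.034     ]
blue [ 0.56892857 -0.12738845  0.01      ] [ 0.55101869 -0.0984495   0.01      ]
cap red side [0.58384429 0.02344503 0.108     ]
[0.60957553 0.23730534 0.022     ]
[0.54539541 0.24125096 0.022     ]
[ 0.55948628 -0.02951345  0.022     ]
```

Request:
step_arm --plan '[[[2.4, 3.1, -0.6, 0.11], [4.7, 6.2, -1.2, 0.22], [7.1, 9.3, -1.8, 0.33], [9.4, 12.4, -2.5, 0.44], [11.8, 15.5, -3.1, 0.55], [14.1, 18.5, -3.8, 0.66], [16.5, 21.6, -4.4, 0.77], [18.9, 24.7, -5.0, 0.88], [21.2, 27.8, -5.6, 0.99], [23.6, 30.9, -6.3, 1.1], [25.9, 34.0, -6.9, 1.21], [28.3, 37.1, -7.5, 1.265]]]' --jaw 0 --force 80

```text
clock: 1.15
position: [0.5013, -0.2132, 0.3289]
tool_rot: [-3.142, 0.001, 0.056]
force: [1.3, -1.3, 0.1]
grip_width: 0.0855
```

```bash
python3 - <<'E'
from workcell import bot
import pickle;from h import *
f=bot.grab_frame("wrist"); pickle.dump(f,open("w1.pkl","wb")); cv2.imwrite("pics/w1.png",f["pixels"])
print(bot.observe()["position"])
for b in blobs(f["pixels"].max(2)<30,(0,0,560,420),200): print(b)
print(proj(f,np.array([.501,-.215,.017])))
E
```

```text
[ 0.50539217 -0.20639546  0.32821786]
(np.int32(270), np.int32(171), 42, 44, 1381, [290.2, 192.84])
(np.int32(376), np.int32(235), 29, 31, 480, [389.28, 246.45])
(np.int32(154), np.int32(255), 38, 72, 881, [175.4, 293.42])
(np.int32(383), np.int32(262), 38, 67, 806, [399.0, 293.62])
[287.32846946 196.40654829]
```

View pics/w1.png

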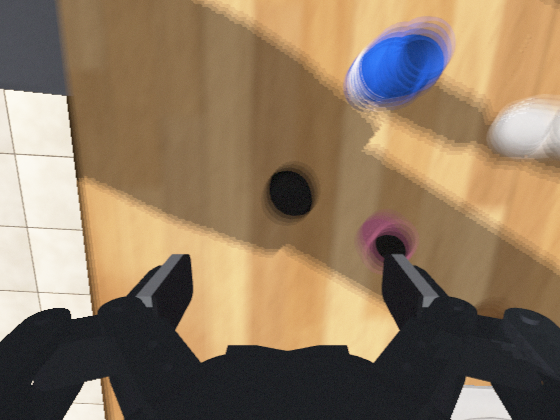

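The wrist view shows the black cap at (290,193) and the pink one at (388,245), blurred because the arm was still settling. I'll retake it.

```bash
python3 - <<'E'
from workcell import bot
import pickle;from h import *
for i in range(2): f=bot.grab_frame("wrist")
pickle.dump(f,open("w1.pkl","wb"))
o=bot.observe();print(o["position"],o["tool_rot"],np.abs(o["qd"]).max())
b=blobs(f["pixels"].max(2)<30,(200,120,350,230),200)[0];print(b)
print(onz(f,b[-1],.017),onz(f,b[-1],.03))
E
```

```text
[ 0.50204962 -0.2120282   0.32869778] [-3.14010683e+00  9.26593951e-04  5.51778724e-02] 0.05358250184953038
(np.int32(258), np.int32(178), 49, 52, 1917, [282.14, 203.95])
[ 0.49936411 -0.21732971  0.017     ] [ 0.49936527 -0.21389143  0.03      ]
```

Request:
step_arm --plan '[[[-0.2, -0.4, -3.0, 0], [-0.2, -0.4, -6.0, 0], [-0.2, -0.4, -8.5, 0], [-0.2, -0.4, -10.0, 0], [-0.2, -0.4, -10.5, 0], [-0.2, -0.4, -10.5, 0], [-0.2, -0.4, -10.5, 0]]]'

```text
clock: 1.88
position: [0.5001, -0.2165, 0.2244]
tool_rot: [-3.14, 0.001, 0.054]
force: [0.2, -0.7, 0.8]
grip_width: 0.0854
```

```bash
python3 - <<'E'
from workcell import bot
import pickle;from h import *
f=bot.grab_frame("wrist")
cv2.imwrite("pics/w2.png",f["pixels"])
o=bot.observe();print(o["position"],o["tool_rot"],np.abs(o["qd"]).max())
for b in blobs(f["pixels"].max(2)<30,(190,60,380,330),200):print(b,onz(f,b[-1],.02),onz(f,b[-1],.034))
E
```

```text
[ 0.50023278 -0.21644434  0.22474359] [-3.14079249e+00 -1.31557079e-04  5.45524484e-02] 0.009894078283688748
(np.int32(249), np.int32(193), 79, 88, 3005, [287.22, 233.65]) [ 0.49960912 -0.21413197  0.02      ] [ 0.49933404 -0.20897884  0.034     ]
```

View pics/w2.png

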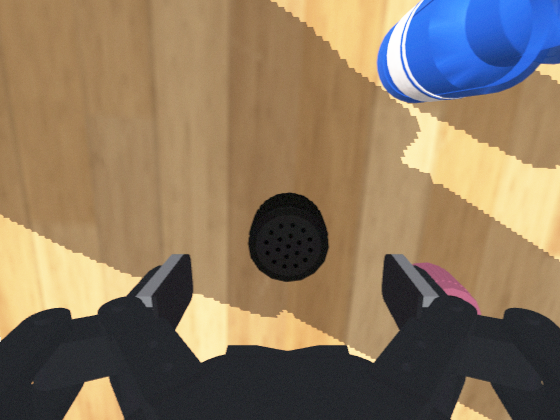

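The cap's top face is centred at about (288,241) and lies between the pads. I'll cast its top centre at z = 0.034.

```bash
python3 - <<'E'
from workcell import bot
from h import *
f=bot.grab_frame("wrist")
print(onz(f,(288,241),.034),onz(f,(288,242),.034),bot.observe()["position"])
E
```

```text
[ 0.50029478 -0.21330706  0.034     ] [ 0.50032629 -0.21387943  0.034     ] [ 0.50029192 -0.21640094  0.22487627]
```

Request:
step_arm --plan '[[[0, 0.2, -2.0, 0], [0, 0.2, -4.0, 0], [0, 0.2, -4.8, 0], [0, 0.2, -4.8, 0], [0, 0.2, -4.8, 0], [0, 0.2, -4.8, 0]]]'

```text
clock: 2.48
position: [0.5007, -0.2146, 0.178]
tool_rot: [-3.141, -0.002, 0.055]
force: [-1.0, -0.6, 0.6]
grip_width: 0.0854
```

Request:
step_arm --plan '[[[0, 0, 0, 0], [0, 0, 0, 0], [0, 0, 0, 0], [0, 0, 0, 0], [0, 0, 0, 0], [0, 0, 0, 0], [0, 0, 0, 0], [0, 0, 0, 0]]]' --jaw 1 --force 80

```text
clock: 3.15
position: [0.5008, -0.2146, 0.1789]
tool_rot: [3.141, -0.002, 0.054]
force: [-4.5, 1.6, 18.3]
grip_width: 0.0424
```

```bash
python3 - <<'E'
from workcell import bot
from h import *
f=bot.grab_frame("wrist");g=bot.grab_frame("side")
cv2.imwrite("pics/w3.png",f["pixels"]);cv2.imwrite("pics/s3.png",cv2.resize(g["pixels"][180:330,180:380],None,fx=4,fy=4))
o=bot.observe();print({k:o[k] for k in("clock","position","tool_rot","force","grip_width")})
E
```

```text
{'clock': 3.25, 'position': array([ 0.50082055, -0.21464576,  0.17887223]), 'tool_rot': array([ 3.14105565e+00, -2.27862438e-03,  5.43983787e-02]), 'force': array([-3.58717937,  0.85482685, 17.96947173]), 'grip_width': 0.04238677228007593}
```

View pics/w3.png

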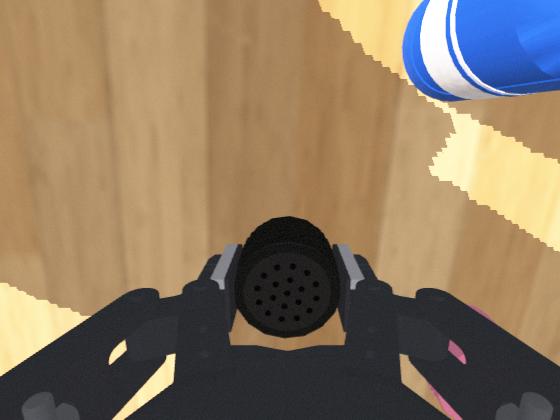

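View pics/s3.png

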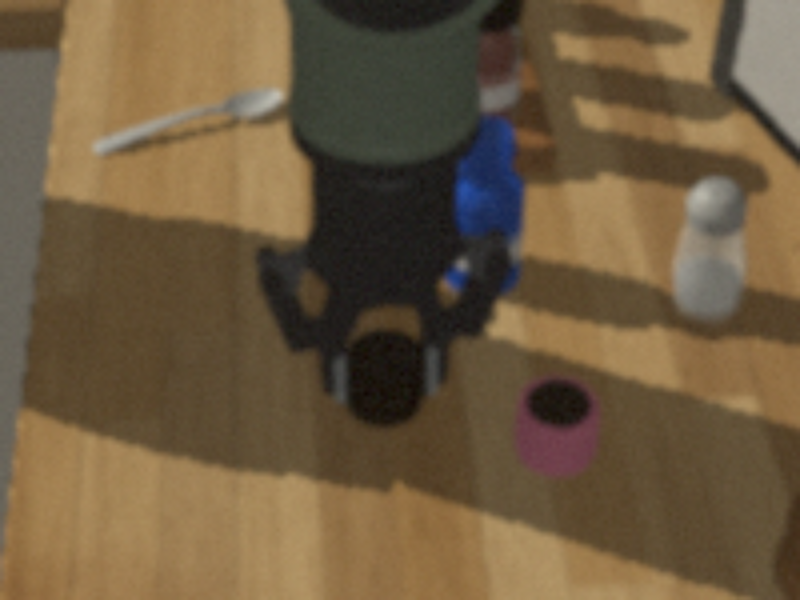

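The cap is gripped (42.4 mm) and upright. I'll lift it and carry it toward the stand.

Request:
step_arm --plan '[[[0, 0, 1.0, 0], [0, 0, 4.0, 0], [0, 0, 8.0, 0], [0, 0, 12.0, 0], [0.5, 3.0, 15.0, 0], [1.2, 6.5, 16.5, 0], [2.0, 10.0, 17.0, 0], [2.8, 13.5, 17.0, 0], [3.6, 17.0, 17.0, 0], [4.4, 20.5, 17.0, 0], [5.2, 24.0, 17.0, 0], [6.0, 27.0, 17.0, 0]]]'

```text
clock: 4.25
position: [0.5607, 0.0579, 0.3496]
tool_rot: [3.141, -0.003, 0.056]
force: [0.1, 0.3, -1.0]
grip_width: 0.0421
```

Request:
step_arm --plan '[[[0.8, 3.5, 0, 0], [1.3, 6.0, 0, 0], [1.5, 7.5, 0, 0], [1.5, 7.5, 0, 0], [1.5, 7.5, 0, 0], [1.5, 7.5, 0, 0], [1.5, 7.5, 0, 0]]]'

```text
clock: 4.83
position: [0.5757, 0.1317, 0.3498]
tool_rot: [3.141, -0.003, 0.054]
force: [0.0, 0.4, -0.1]
grip_width: 0.0421
```

```bash
python3 - <<'E'
from workcell import bot
from h import *
import pickle
f=bot.grab_frame("wrist");g=bot.grab_frame("side");s=bot.grab_frame("scene")
pickle.dump((f,g,s),open("f4.pkl","wb"))
cv2.imwrite("pics/w4.png",f["pixels"]);cv2.imwrite("pics/s4.png",s["pixels"]);cv2.imwrite("pics/d4.png",g["pixels"])
o=bot.observe();print({k:o[k] for k in("clock","position","tool_rot","force","grip_width")},np.abs(o["qd"]).max())
E
```

```text
{'clock': 4.9833, 'position': array([0.57571108, 0.13202502, 0.34977142]), 'tool_rot': array([ 3.14115991e+00, -2.77768095e-03,  5.43638983e-02]), 'force': array([-0.38522566,  0.90953632, -0.53439553]), 'grip_width': 0.042321329808353424} 0.0033728443689997056
```

View pics/w4.png

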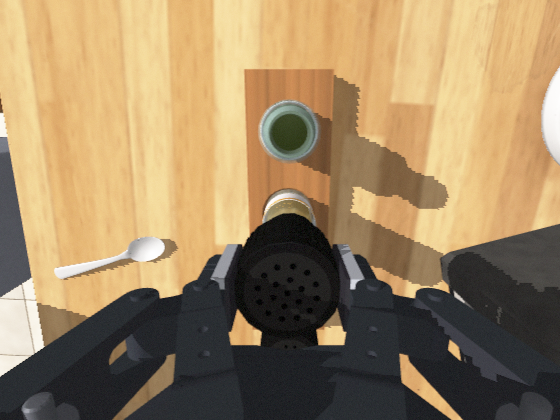

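View pics/s4.png

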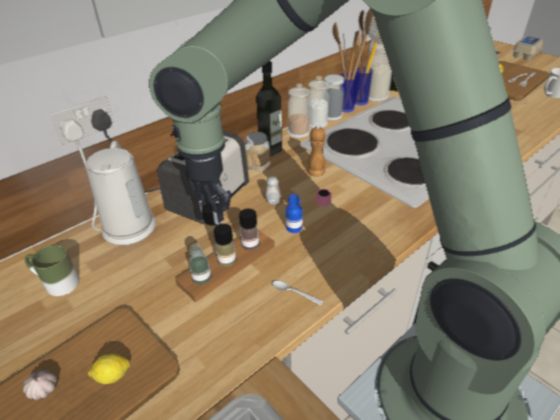

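View pics/d4.png

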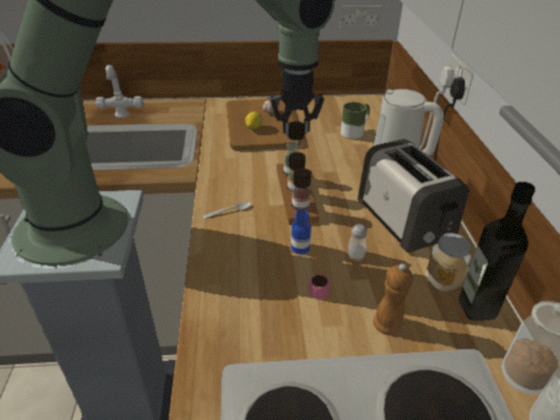

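The wrist view shows the green jar open at (289,130), with the held cap's top at (287,291). I'll crop in on the jar.

```bash
python3 - <<'E'
from h import *
import pickle
f,g,s=pickle.load(open("f4.pkl","rb"))
a=f["pixels"][60:340,220:360];cv2.imwrite("pics/c4.png",cv2.resize(a[:130],None,fx=5.5,fy=4.5*5.5/4.5*0.8 if 0 else 4.5,interpolation=cv2.INTER_CUBIC) if 0 else cv2.resize(a[20:120,15:125],None,fx=6,fy=6,interpolation=cv2.INTER_CUBIC))
for p in((287,291),(288,291)):print("captop",onz(f,p,.2049))
for z in(.121,.088,.012): print(z,[onz(f,(u,130.5),z).round(4).tolist() for u in(259,289,319)], 317.9/((f["R"]@np.array([.576,.19,z])+f["t"])[2]))
print(proj(f,np.array([.576,.188,.121])),proj(f,np.array([.576,.188,.012])))
E
```

```text
captop [0.57577089 0.13128966 0.2049    ]
captop [0.57617006 0.13131057 0.2049    ]
0.121 [[0.5559, 0.1899, 0.121], [0.574, 0.1908, 0.121], [0.5921, 0.1918, 0.121]] 1650.7392707037523
0.088 [[0.5532, 0.1886, 0.088], [0.5743, 0.1897, 0.088], [0.5955, 0.1908, 0.088]] 1416.5636335661907
0.012 [[0.547, 0.1856, 0.012], [0.5751, 0.1871, 0.012], [0.6033, 0.1886, 0.012]] 1067.7263836295904
[292.05509795 135.45125088] [289.99471744 129.53001414]
```

View pics/c4.png

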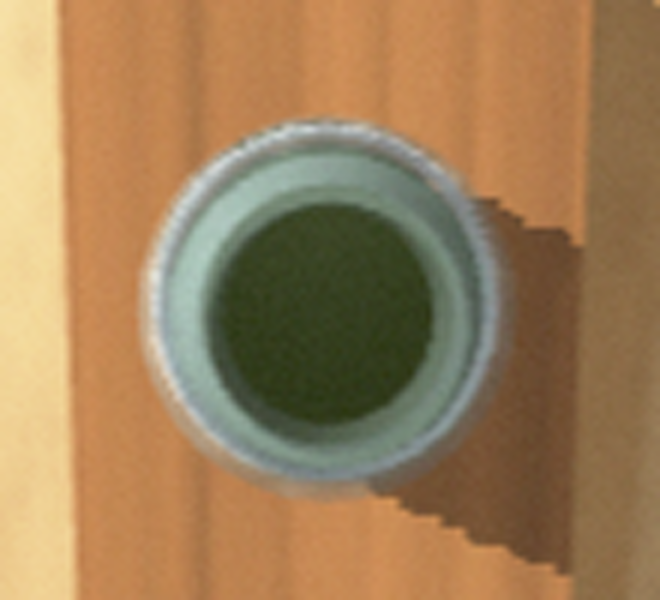

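```bash
python3 - <<'E'
from h import *
import pickle
f,g,s=pickle.load(open("f4.pkl","rb"))
print(onz(f,(291.,133.3),.121),onz(f,(289.5,131.5),.1105))
# stand edges at the row of the jar, top z .022
hsv=cv2.cvtColor(f["pixels"],cv2.COLOR_BGR2HSV)
for p in((246,130),(332,130)): print(onz(f,p,.022))
E
```

```text
[0.57528728 0.18923931 0.121     ] [0.57444653 0.18986023 0.1105    ]
[0.53601117 0.18576188 0.022     ]
[0.61398887 0.18994232 0.022     ]
```

Request:
step_arm --plan '[[[0, 2.5, 0, 0], [-0.1, 4.8, 0, 0], [-0.1, 5.8, -0.5, 0], [-0.1, 5.8, -2.0, 0], [-0.1, 5.8, -3.2, 0], [-0.1, 5.8, -3.6, 0], [-0.1, 5.8, -3.6, 0], [-0.1, 5.8, -3.6, 0], [-0.1, 5.8, -3.6, 0]]]'

```text
clock: 5.73
position: [0.575, 0.1897, 0.3144]
tool_rot: [3.141, -0.003, 0.054]
force: [0.3, -0.7, -0.8]
grip_width: 0.0425
```

```bash
python3 - <<'E'
from workcell import bot
from h import *
import pickle
f=bot.grab_frame("wrist");g=bot.grab_frame("side");s=bot.grab_frame("scene")
pickle.dump((f,g,s),open("f5.pkl","wb"))
a=cv2.resize(s["pixels"][160:310,150:290],None,fx=4,fy=4,interpolation=cv2.INTER_CUBIC)[:600]
cv2.imwrite("pics/s5.png",a)
cv2.imwrite("pics/d5.png",cv2.resize(g["pixels"][60:220,240:360],None,fx=3.7,fy=3.7,interpolation=cv2.INTER_CUBIC))
cv2.imwrite("pics/w5.png",f["pixels"])
o=bot.observe();print({k:o[k] for k in("clock","position","tool_rot","force","grip_width")},np.abs(o["qd"]).max())
for p in((287,291),(288,291)):print("captop",onz(f,p,o["position"][2]-.1449))
E
```

```text
{'clock': 5.8833, 'position': array([0.57487594, 0.18987131, 0.31433027]), 'tool_rot': array([ 3.14133033, -0.00359239,  0.05402356]), 'force': array([ 0.34925902,  0.27541771, -0.45767722]), 'grip_width': 0.04248739927421065} 0.003631769697397438
captop [0.57517301 0.1893869  0.16943027]
captop [0.57557199 0.18940748 0.16943027]
```

View pics/s5.png

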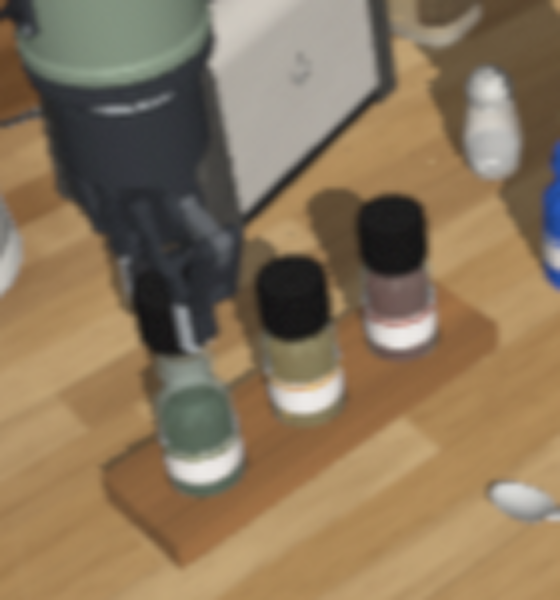

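View pics/d5.png

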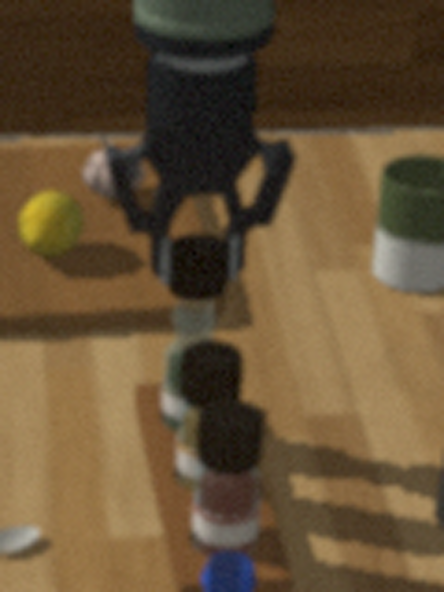

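View pics/w5.png

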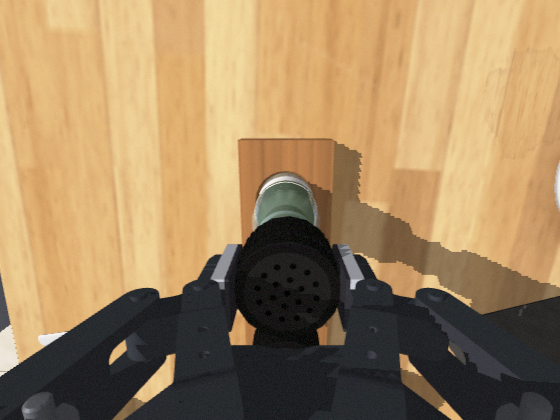

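Both views show the cap centred over the green neck. I'll lower it and watch the force.

Request:
step_arm --plan '[[[0, 0, -0.6, 0], [0, 0, -1.2, 0], [0, 0, -1.8, 0], [0, 0, -2.4, 0], [0, 0, -2.8, 0], [0, 0, -3.0, 0], [0, 0, -3.0, 0]]]'

```text
clock: 6.47
position: [0.5748, 0.1899, 0.2837]
tool_rot: [3.141, -0.003, 0.054]
force: [-0.3, 0.9, -0.7]
grip_width: 0.0426
```

Request:
step_arm --plan '[[[0, 0, -0.3, 0], [0, 0, -0.6, 0], [0, 0, -0.6, 0], [0, 0, -0.6, 0]]]'

```text
clock: 6.8
position: [0.5748, 0.1899, 0.2777]
tool_rot: [3.141, -0.003, 0.054]
force: [-1.2, -0.6, 0.3]
grip_width: 0.0423
```

Request:
step_arm --plan '[[[0, 0, -0.2, 0], [0, 0, -0.3, 0], [0, 0, -0.3, 0], [0, 0, -0.3, 0]]]'

```text
clock: 7.13
position: [0.5749, 0.19, 0.2752]
tool_rot: [3.141, -0.004, 0.054]
force: [-1.3, -1.2, 5.9]
grip_width: 0.042
```

Contact came at the expected height: 5.9 N of push and no sideways force.

Request:
step_arm --plan '[[[0, 0, -0.1, 0], [0, 0, -0.2, 0], [0, 0, -0.2, 0]]]'

```text
clock: 7.38
position: [0.5749, 0.19, 0.2733]
tool_rot: [3.141, -0.004, 0.054]
force: [-0.5, -0.0, -1.2]
grip_width: 0.0425
```

Request:
step_arm --plan '[[[0, 0, -0.1, 0], [0, 0, -0.2, 0], [0, 0, -0.2, 0]]]'

```text
clock: 7.63
position: [0.5749, 0.19, 0.2709]
tool_rot: [3.141, -0.004, 0.054]
force: [0.2, 0.3, -1.3]
grip_width: 0.0426
```

It clicked: the force dropped near 83 mm. I'll keep pressing to home.

Request:
step_arm --plan '[[[0, 0, -0.1, 0], [0, 0, -0.2, 0], [0, 0, -0.3, 0], [0, 0, -0.3, 0]]]'

```text
clock: 7.97
position: [0.5756, 0.1901, 0.2701]
tool_rot: [3.141, -0.007, 0.054]
force: [-5.7, -4.9, 31.5]
grip_width: 0.042
```

Home (about 79 mm) with 31.5 N of push. I'll hold the push for a moment; offsets count from the measured pose, so I repeat the downward shift.

Request:
step_arm --plan '[[[-0.05, 0, -0.25, 0], [-0.05, 0, -0.25, 0], [-0.05, 0, -0.25, 0], [-0.05, 0, -0.25, 0], [-0.05, 0, -0.25, 0], [-0.05, 0, -0.25, 0], [-0.05, 0, -0.25, 0], [-0.05, 0, -0.25, 0], [-0.05, 0, -0.25, 0], [-0.05, 0, -0.25, 0], [-0.05, 0, -0.25, 0], [-0.05, 0, -0.25, 0]]]'

```text
clock: 8.97
position: [0.5758, 0.1903, 0.2701]
tool_rot: [-3.141, -0.01, 0.053]
force: [-6.9, -5.8, 39.4]
grip_width: 0.0424
```

```bash
python3 - <<'E'
from workcell import bot
from h import *
g=bot.grab_frame("side");s=bot.grab_frame("scene")
a=cv2.resize(s["pixels"][180:300,150:290],None,fx=4,fy=4,interpolation=cv2.INTER_CUBIC)
cv2.imwrite("pics/s6.png",a)
o=bot.observe();print({k:o[k] for k in("clock","position","tool_rot","force","grip_width")})
E
```

```text
{'clock': 9.0667, 'position': array([0.57586077, 0.19025647, 0.27012277]), 'tool_rot': array([-3.14146948, -0.01024474,  0.05317872]), 'force': array([-7.23712525, -5.35816653, 39.67148438]), 'grip_width': 0.04246211187022296}
```

View pics/s6.png

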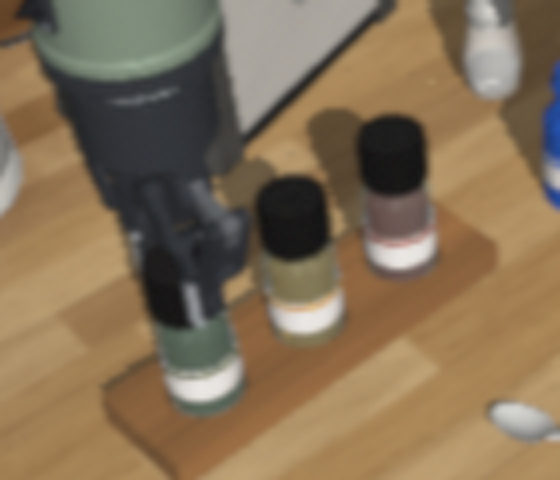

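The press held for over a second at 32–40 N, with the cap flush on the green jar at crop (190,290). Now I'll lift by about 10 cm.

Request:
step_arm --plan '[[[-0.1, -0.03, 0.2, 0], [-0.1, -0.03, 0.6, 0], [-0.1, -0.03, 1.2, 0], [-0.1, -0.03, 2.0, 0], [-0.1, -0.03, 3.0, 0], [-0.1, -0.03, 4.0, 0], [-0.1, -0.03, 5.0, 0], [-0.1, -0.03, 6.0, 0], [-0.1, -0.03, 7.2, 0], [-0.1, -0.03, 8.4, 0], [-0.1, -0.03, 9.4, 0], [-0.1, -0.03, 10.0, 0]]]'

```text
clock: 10.07
position: [0.575, 0.1901, 0.3719]
tool_rot: [-3.141, -0.012, 0.053]
force: [0.7, 0.3, -1.6]
grip_width: 0.0425
```

Request:
step_arm --plan '[[[0, 0, 0, 0], [0, 0, 0, 0], [0, 0, 0, 0], [0, 0, 0, 0], [0, 0, 0, 0], [0, 0, 0, 0]]]'

```text
clock: 10.57
position: [0.5749, 0.19, 0.3715]
tool_rot: [-3.141, -0.011, 0.053]
force: [0.9, -1.3, -1.4]
grip_width: 0.0423
```

```bash
python3 - <<'E'
from workcell import bot
from h import *
g=bot.grab_frame("side");s=bot.grab_frame("scene")
cv2.imwrite("pics/s7.png",cv2.resize(s["pixels"][130:310,140:360],None,fx=3.3,fy=3.3,interpolation=cv2.INTER_CUBIC))
cv2.imwrite("pics/d7.png",cv2.resize(g["pixels"][60:300,190:390],None,fx=2.5,fy=2.5,interpolation=cv2.INTER_CUBIC))
o=bot.observe();print({k:o[k] for k in("clock","position","tool_rot","force","grip_width")})
E
```

```text
{'clock': 10.6667, 'position': array([0.57494592, 0.19006801, 0.37161439]), 'tool_rot': array([-3.14118354, -0.01118201,  0.05323384]), 'force': array([-0.41742683, -0.92484004, -1.38355816]), 'grip_width': 0.04246530089152599}
```

View pics/s7.png

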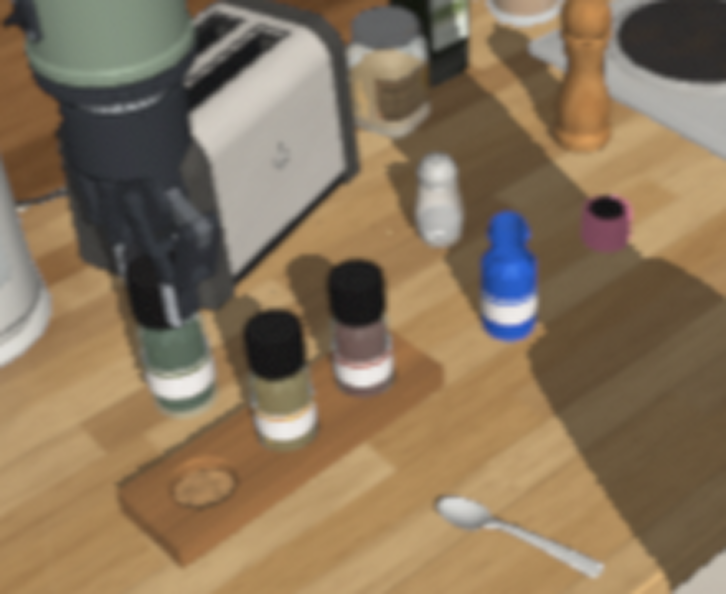

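View pics/d7.png

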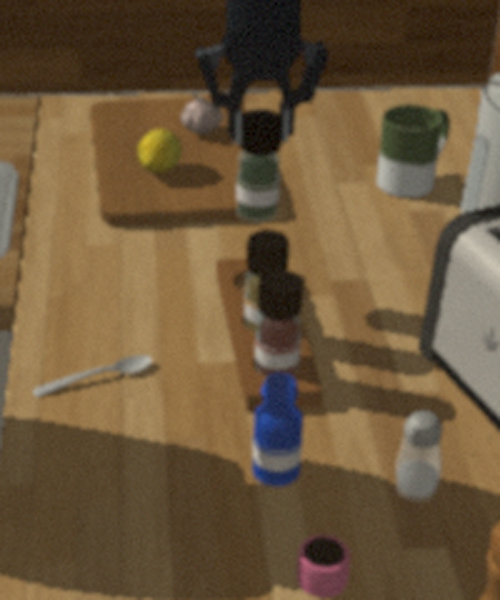

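Both views show the green jar hanging upright from its cap, scene crop (175,370), side crop (258,180). Its recess is empty at scene crop (203,487), and everything else is in place.

```bash
python3 - <<'E'
from workcell import bot
bot.job_done(); o=bot.observe(); print(o["clock"],o["position"],o["grip_width"])
E
```

```text
the job is handed in; nothing more can be done
the job is handed in; nothing more can be done
```

The job is handed in: the loose black cap is snapped onto the open (green) jar, and the arm is still holding the jar by that cap, about 10 cm above the stand.

- **Capping:** Push rose to about 6 N at contact in the readings I took, then dropped at the click, near the expected 83 mm. I pressed it home and held 32–40 N for over a second with the height steady at about 79 mm.
- **Lift:** The last check showed the tool 101 mm above the pressed position and tilted only about 0.01 rad. The grip opening was steady at 42.5 mm, with the jar hanging upright and its recess empty.
- **Surroundings:** The two capped jars, blue jar, pink cap, salt shaker and spoon looked unmoved in the last pictures. The pepper mill was only partly in those crops and looked in place.
- **Disagreements:** The side camera placed things up to 7 mm lower in y than the scene camera, so I relied on the wrist view for the final alignment. A vertical push of about 18 N also appeared on the worktop while gripping the cap; it went away on lifting. After hand-in the state could not be read again.

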